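# Spin the bead carousel and brake it with the red pot at the sorting tray

### The job

With the fingertips only, flick the bead carousel so that it spins freely, at a turn in ten seconds or quicker, let it coast, and when the red-lidded pot comes round to the pointed corner of the white sorting tray brake the wheel there with a fingertip on the bare rim of its wooden disc, so that the corner points at the red lid. Stop it in one go, without pushing or nudging the wheel into place, and keep the finger on it for a moment until it stands still, then take the hand away. Lift nothing: every pot stays down in its holder and the other things on the table stay where they are.

Things in the scene. Friction and masses are not known exactly. Their poses are not given: they have to be found in the camera images.
- base: Fixed dark wooden stand of the bead carousel: a round foot 250 mm across and 12 mm thick with an arm 110 mm wide that carries the sorting tray. Origin: on the table, on the wheel's axis. Its own -y axis points from the wheel's axis along the arm to the tray. It cannot move.
- tray_tip (a point): The pointed corner of the fixed white three-cornered sorting tray (walls 100 mm long, 43 mm above the table), the corner that points at the wheel. It lies 164 mm from the wheel's axis. A pot is 'at the tray tip' when the line from the wheel's axis to this corner runs through its lid.
- carousel: The turning part: wooden disc, six pot holders, low brass cap. Turns freely either way, without stops, on an upright bearing (inertia about 0.011 kg m2); once spun it coasts (from 1.3 rad/s for 10 s or more), slowing very gradually. Origin on the axis at the disc's underside, 19 mm above the table; z up, x towards the red pot's holder.
- red_holder (a point): Centre of the top of the white round holder in which the red pot stands, 95 mm from the wheel's axis, 55 mm above the table. All six holders are alike, 60 degrees apart and fixed to the disc: 47 mm outside diameter, 18 mm tall above the disc, wall 4 mm; the gap between neighbours is 48 mm.
- disc: The round wooden disc of the carousel, 300 mm across and 18 mm thick with a brass edge band, turning with it; its flat top is 37 mm above the table. Outside the holders (beyond 119 mm from the axis) its top is bare, a rim 31 mm wide to brake on. It is hard and does not give: touch down at some 20 mm/s from a few mm above; 2 N or more stops the wheel almost at once. Origin as carousel.
- pot_red: The red pot: lidded bead pot, 36 mm across and 44 mm tall, with a red lid; origin at the centre of its underside. It stands loose in a holder of the carousel. It starts at least 100 degrees away from the tray tip, either way round.
- pot_blue: lidded bead pot, 36 mm across and 44 mm tall, with a blue lid; origin at the centre of its underside. It stands loose in a holder of the carousel. Leave it in its holder.
- pot_white: lidded bead pot, 36 mm across and 44 mm tall, with a white lid; origin at the centre of its underside. It stands loose in a holder of the carousel. Leave it in its holder.
- pot_yellow: lidded bead pot, 36 mm across and 44 mm tall, with a yellow lid; origin at the centre of its underside. It stands loose in a holder of the carousel. Leave it in its holder.
- pot_green: lidded bead pot, 36 mm across and 44 mm tall, with a green lid; origin at the centre of its underside. It stands loose in a holder of the carousel. Leave it in its holder.
- pot_black: lidded bead pot, 36 mm across and 44 mm tall, with a black lid; origin at the centre of its underside. It stands loose in a holder of the carousel. Leave it in its holder.
- tub_white: Bystander: white lidded tub, 86 x 120 x 48 mm, loose; origin at the centre of its underside.
- tub_blue: Bystander: white tub with a blue lid, 86 x 120 x 48 mm, loose; origin at the centre of its underside.
- tin: Bystander: green round tin, 80 mm across, 46 mm tall, loose; origin at the centre of its underside.
- spool_teal: Bystander: teal thread spool standing up, 38 mm across, 56 mm tall, loose; origin at the centre of its underside.
- spool_gold: Bystander: gold thread spool standing up, 38 mm across, 56 mm tall, loose; origin at the centre of its underside.
- glue: Bystander: white glue bottle with a red cap, 40 mm across, 102 mm tall, loose; origin at the centre of its underside.
Things that resemble listed ones, but are neither listed nor needed, are in the scene too. Several things have the shape of the pot_yellow; the one meant has the colours described above.

How it is judged:
On the way, in this order (a step that is already met when the one before it is completed fails the run):
1. the carousel coasts freely, quicker than a turn in ten seconds, with nothing touched by the robot (angular speed of carousel above 0.62 rad/s and contact force between each of the arm, the fingers and anything else below 0.05 N), for 0.5 s.
2. it stands still under a fingertip on the wooden disc, the red pot at the tray tip (y of pot_red in the frame of base below 0 m and x of pot_red in the frame of base between -0.018 and 0.018 m and angular speed of carousel below 0.05 rad/s and contact force between the fingers and disc above 0.3 N), for 0.2 s.
At the end, for the whole second after the job is handed in: The carousel stands still (under 0.03 rad/s) with the red pot's centre within 18 mm of the line from the wheel's axis to the tray tip, on the tray's side (about 11 degrees either way), and all six pots are down in their holders (y of pot_red in the frame of base below 0 m and x of pot_red in the frame of base between -0.018 and 0.018 m and angular speed of carousel below 0.03 rad/s and z of pot_red in the frame of carousel between 0.012 and 0.025 m and z of pot_blue in the frame of carousel between 0.012 and 0.025 m and z of pot_white in the frame of carousel between 0.012 and 0.025 m and z of pot_yellow in the frame of carousel between 0.012 and 0.025 m and z of pot_green in the frame of carousel between 0.012 and 0.025 m and z of pot_black in the frame of carousel between 0.012 and 0.025 m); the robot touches nothing.
It fails at once if the wheel is brought to a stop, or nudged, by the fingers with the red pot near the tray tip but not at it (18 mm to 48 mm off the line) ((y of pot_red in the frame of base below 0 m and x of pot_red in the frame of base between -0.048 and 0.048 m) and not (y of pot_red in the frame of base below 0 m and x of pot_red in the frame of base between -0.018 and 0.018 m) and angular speed of carousel below 0.08 rad/s and (contact force between the fingers and carousel above 0.2 N or contact force between the fingers and pot_red above 0.2 N or contact force between the fingers and pot_blue above 0.2 N or contact force between the fingers and pot_white above 0.2 N or contact force between the fingers and pot_yellow above 0.2 N or contact force between the fingers and pot_green above 0.2 N or contact force between the fingers and pot_black above 0.2 N)).
It fails at once if the wheel is pushed slowly (under 0.3 rad/s) by the fingers with the red pot 30 to 42 degrees from the tray tip (48 to 64 mm off the line) ((y of pot_red in the frame of base below 0 m and x of pot_red in the frame of base between -0.064 and 0.064 m) and not (y of pot_red in the frame of base below 0 m and x of pot_red in the frame of base between -0.048 and 0.048 m) and angular speed of carousel below 0.3 rad/s and (contact force between the fingers and carousel above 0.2 N or contact force between the fingers and pot_red above 0.2 N or contact force between the fingers and pot_blue above 0.2 N or contact force between the fingers and pot_white above 0.2 N or contact force between the fingers and pot_yellow above 0.2 N or contact force between the fingers and pot_green above 0.2 N or contact force between the fingers and pot_black above 0.2 N)).
It fails at once if a pot is lifted or tipped out of its holder (z of any of pot_red, pot_blue, pot_white, pot_yellow, pot_green, pot_black in the frame of carousel above 0.03 m or angle between any of pot_red, pot_blue, pot_white, pot_yellow, pot_green, pot_black's own z axis and vertical above 0.35 rad).
It fails at once if a bystander on the table is moved more than 20 mm (distance of any of tub_white, tub_blue, tin, spool_teal, spool_gold, glue from where it was at the start of the episode above 0.02 m).
It also fails if it takes over 51 s, if anything falls off the work surface, if the arm or the gripper's body presses on something with over 40 N, if the wrist force passes 120 N, or if a joint passes its speed limit or range.

### The arm

A 6-joint arm with a two-finger parallel gripper is mounted at the origin on the work surface. World frame = base frame: x ahead of the robot, y to its left, z up, the work surface at z = 0. Lengths are in m, angles in rad, forces in N, time in s.
With the tool pointing down it reaches from about 0.3 to 1 m from the base axis. Payload 5.1 kg.
Tool frame: the origin (TCP) lies midway between the tips of the shut fingers; the grasp point (between the pads) lies 19 mm behind it; z points along the fingers, y is the line along which they close (so a half turn about z gives the same grasp; the last joint's range is limited). The gripper opens to 95 mm and grips with 3 to 60 N. Pads are 20 mm wide; open, the fingers measure 119 mm over their backs; the gripper's body (75 mm by 180 mm) begins 59 mm behind the grasp point.
Start: joints at [-1.216, 0.124, 1.65, -0, 1.367, -0.083], TCP at [0.276, -0.589, 0.178] pointing down, gripper open.
Joint ranges: [-2.61, 2.61], [-1.02, 2.33], [0.03, 2.71], [-1.35, 4.49], [0.32, 2.68], [-2.91, 2.91]. Speed limits (rad/s): [2.57, 2.57, 3.14, 3.14, 3.14, 3.14].

### API

Orientations are given as a rotation vector (axis times angle).
In Python, from cell import env, optics, order, finder gives the robot as it stands. The module is installed in compiled form; this text tells all that it offers.
- The arm moves only by the tool step_arm, never from a script. Its argument "increments" is a list of rows, each a list of 3 entries, a list of its own where there are three numbers: the turn, a rotation vector about the tool's x, y, z in rad, then the shift along the tool's x, y, z in cm, then the opening, from 0 (shut) to 1 (fully open). In form: [[[rx, ry, rz], [x, y, z], claw], ...]. A call has 1 to 8 rows; each row shifts and turns the commanded pose from where the row before left it, along the tool's axes as they then stand; what a row does not reach is not made up. A row lasts 1/12 s, in which the tool goes at most 41.7 mm and 7.16 degrees, less where a joint would pass 70% of its speed; a pose out of reach is approached as far as the arm can. A call with a gripper value outside its range is refused whole. The fingers move at their own pace and stop on an object; "squeeze" is the grip in N (left out, the last holds). Time passes only in rows, so rows that do not move let the fingers close. It gives the time, the measured TCP pose, the force, the opening and the grip force at its end, in the units of the state.
- env.sense(): the state, without advancing time (a new reading comes with each control period).
- optics.capture(name): name is "scene" or "top"; returns a dict with "color" (400x640x3 uint8, red, green, blue), "vfov" (degrees; the focal length in pixels is half the picture's height over the tangent of half this angle, whatever the lens; pixels are square), "cx", "cy" (the principal point, pixels), "R" (3x3) and "t" (3): a world point X has camera coordinates R X + t. Camera axes: x right, y down, z forward; pixel columns grow to the right and rows downward; lengths in m; the calibration is good to about 2 mm. A picture is of the moment at which its call begins. There is no depth.
- order.close_job(): hands the job in; it is judged then, once.
Trained networks look in a picture, given as the dict that the camera call returned (one of the last four; its "shot" number tells which), for a name from the list of things; names that differ only in an ending like _2 or _b are one class to them, and where a whole thing is asked for, a point or a joint stands for the part that bears it (a point fixed in the world has none). Each returns a list of dicts, best first, with "confidence" (0 to 1); they miss things now and then, are a little off and sometimes report something else, mostly with a low value. They report only what shows in the picture. A call takes as long as a camera call. They do not tell look-alikes from the thing itself.
- finder.boxes_of(target, picture): "xyz" ([x, y, z] in m, in world coordinates, good to about 4 mm: the middle of the surface that is visible of it).
The state is a dict: "time": time; "q": joint angles; "qd": joint speeds; "effort": joint torques, N m; "position": TCP position; "ee_rot": TCP orientation; "force": force on the tool from outside, world axes, zero at the start; "wrist_torque": the same for the moment, N m; "width": finger opening in m; "finger_force": force on a finger pad.
Only numpy, scipy, OpenCV 4.12 (cv2) and the standard library are available. Lean on these libraries where they do the work, as an engineer would, in place of code of your own. Each camera call takes 0.05 s, during which the arm holds its last target. There are 200 camera calls.

## Working session

There is one attempt and no reset: what is moved stays moved. The work goes in short steps, Python scripts to look and compute and a tool call to move; the robot and the scene stay as the last step left them, time stands still between calls to the robot, and variables do not carry over. Pictures are saved under pics/ and viewed, at most 10 in all, crops included, and the job is handed in when it is done.

Besides the shell and the picture viewer there is one more tool, called after "Emit:" by a JSON object that holds its "fn" and its "kwargs". step_arm: Moves the arm, as the interface text tells. Its arguments: {"type":"object","properties":{"increments":{"type":"array","items":{"type":"array"}},"squeeze":{"type":"number"}},"required":["increments"]}

```bash
mkdir -p pics; cat > h.py <<'E'
import numpy as np, cv2
from cell import env, optics, order, finder
def px(p,X):
    c=p["R"]@np.array(X)+p["t"]; f=200/np.tan(np.radians(p["vfov"])/2)
    return f*c[0]/c[2]+p["cx"], f*c[1]/c[2]+p["cy"]
def ray(p,u,v,z):
    f=200/np.tan(np.radians(p["vfov"])/2); R=np.array(p["R"]);t=np.array(p["t"])
    d=R.T@np.array([(u-p["cx"])/f,(v-p["cy"])/f,1]); o=-R.T@t
    return o+d*(z-o[2])/d[2]
E
python3 - <<'E'
from h import *
s=env.sense(); print({k:np.round(v,3) for k,v in s.items()})
for n in("scene","top"):
    p=optics.capture(n); cv2.imwrite(f"pics/{n}0.png",p["color"][:,:,::-1])
    print(n,p["vfov"],p["cx"],p["cy"],np.round(-np.array(p["R"]).T@p["t"],3))
    for k in["base","carousel","disc","red_holder","pot_red","pot_blue","pot_yellow","pot_white","pot_green","pot_black","glue","tin","tub_white","spool_teal"]:
        for b in finder.boxes_of(k,p)[:3]:
            print(k,np.round(b["xyz"],3),round(b["confidence"],2),np.round(px(p,b["xyz"])))
E
```

```text
{'time': np.float64(0.0), 'q': array([-1.216,  0.124,  1.652, -0.   ,  1.367, -0.083]), 'qd': array([-0.   , -0.001, -0.   ,  0.001,  0.002,  0.001]), 'effort': array([ 1.0000e-03, -4.1760e+01, -3.5993e+01,  7.8000e-02,  4.9000e-02,
       -0.0000e+00]), 'position': array([ 0.275, -0.588,  0.177]), 'ee_rot': array([-3.065, -0.682,  0.   ]), 'force': array([-0.63 ,  0.501,  0.582]), 'wrist_torque': array([-0.05 ,  0.012,  0.01 ]), 'finger_force': np.float64(0.0), 'width': np.float64(0.095)}
scene 49.10029797857704 328.7457349658532 204.03835854595533 [ 1.411 -0.686  0.747]
base [ 0.648 -0.171  0.009] 0.91 [299. 249.]
carousel [0.6   0.024 0.038] 0.78 [342. 206.]
disc [0.61  0.016 0.036] 0.64 [342. 209.]
red_holder [0.599 0.021 0.036] 0.91 [341. 207.]
pot_red [0.49  0.015 0.075] 0.68 [316. 182.]
pot_blue [ 0.562 -0.052  0.079] 0.42 [313. 198.]
pot_yellow [ 0.775 -0.224  0.034] 0.79 [312. 275.]
pot_yellow [ 0.562 -0.307  0.03 ] 0.74 [237. 248.]
pot_yellow [ 0.645 -0.032  0.074] 0.54 [338. 209.]
pot_white [0.514 0.107 0.074] 0.53 [344. 176.]
pot_green [0.6   0.023 0.033] 0.61 [342. 208.]
[... 223 characters left out ...]
4030345 201.45831153862994 [ 0.38  -0.034  1.485]
base [ 0.634 -0.156  0.015] 0.86 [358. 189.]
carousel [0.568 0.048 0.04 ] 0.72 [300. 207.]
disc [0.569 0.047 0.039] 0.89 [300. 207.]
red_holder [0.568 0.046 0.036] 0.84 [300. 207.]
pot_red [ 0.635 -0.154  0.012] 0.7 [358. 189.]
pot_yellow [ 0.638 -0.024  0.083] 0.45 [320. 185.]
pot_white [0.502 0.112 0.081] 0.53 [279. 225.]
pot_green [0.596 0.142 0.078] 0.47 [271. 197.]
glue [ 0.713 -0.331  0.064] 0.56 [411. 164.]
tin [0.682 0.407 0.046] 0.57 [196. 173.]
tub_white [0.443 0.471 0.049] 0.74 [173. 243.]
tub_white [0.482 0.022 0.08 ] 0.65 [306. 231.]
tub_white [0.569 0.046 0.037] 0.42 [300. 207.]
spool_teal [ 0.378 -0.379  0.053] 0.49 [427. 263.]
```

View pics/scene0.png

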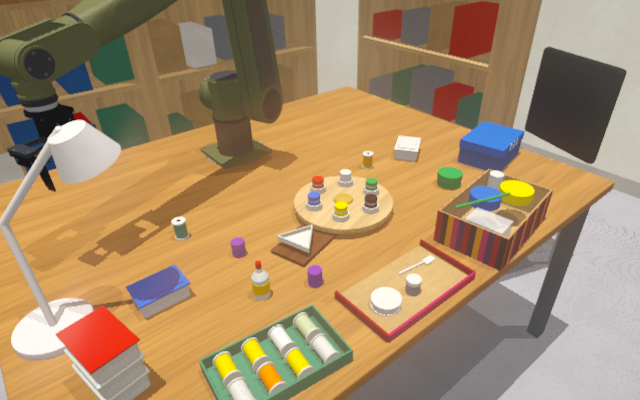

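View pics/top0.png

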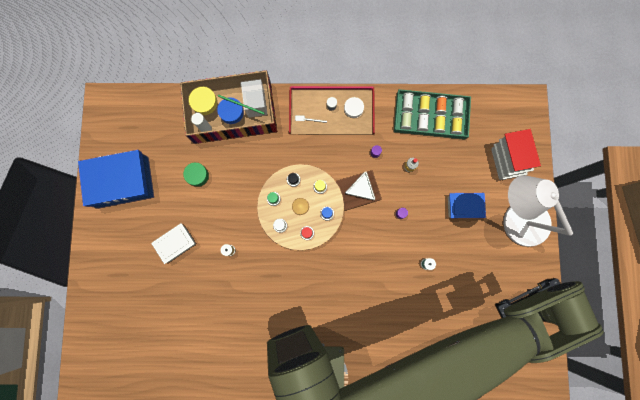

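The six pots sit on the wheel, with the red lid at top (307,233), blue (327,213), yellow (320,186), black (293,179), green (273,198) and white (280,226). The tray's corner points at the wheel from about (346,188). Next I measure the axis, pot angles and tip.

```bash
cat >> h.py <<'E'
def blob(p,lo,hi,box,z):
    """pixel centroid of hsv range in box (u0,v0,u1,v1), projected at z"""
    u0,v0,u1,v1=box
    m=cv2.inRange(cv2.cvtColor(p["color"],cv2.COLOR_RGB2HSV)[v0:v1,u0:u1],np.array(lo),np.array(hi))
    n,l,st,c=cv2.connectedComponentsWithStats(m)
    if n<2: return None
    i=1+np.argmax(st[1:,4]); u,v=c[i]+[u0,v0]
    return st[i,4],u,v,ray(p,u,v,z)
E
python3 - <<'E'
from h import *
p=optics.capture("top"); print(p["R"])
box=(255,160,347,255); H={"red":((172,140,80),(179,255,255)),"red0":((0,170,80),(6,255,255)),"blue":((108,120,60),(125,255,255)),"yellow":((26,170,120),(33,255,255)),"green":((50,100,40),(85,255,255)),"black":((0,0,0),(179,255,45))}
for k,(lo,hi) in H.items(): print(k,blob(p,lo,hi,box,.081))
c=p["color"][150:265,250:390,::-1]; cv2.imwrite("pics/crop.png",cv2.resize(c,None,fx=5,fy=5,interpolation=cv2.INTER_CUBIC))
E
```

```text
[[ 0.00495341 -0.99997885 -0.00421401]
 [-0.98988006 -0.00430565 -0.1418412 ]
 [ 0.14182005  0.00487396 -0.98988046]]
red None
red0 (np.int32(6), np.float64(302.8333333333333), np.float64(231.16666666666669), array([0.48139404, 0.03395157, 0.081     ]))
blue (np.int32(85), np.float64(326.6823529411765), np.float64(212.34117647058824), array([ 0.54431881, -0.04460139,  0.081     ]))
yellow None
green (np.int32(82), np.float64(272.5), np.float64(197.5), array([0.5934175 , 0.13656595, 0.081     ]))
black (np.int32(12), np.float64(294.3333333333333), np.float64(181.75), array([0.64722929, 0.06435243, 0.081     ]))
```

View pics/crop.png

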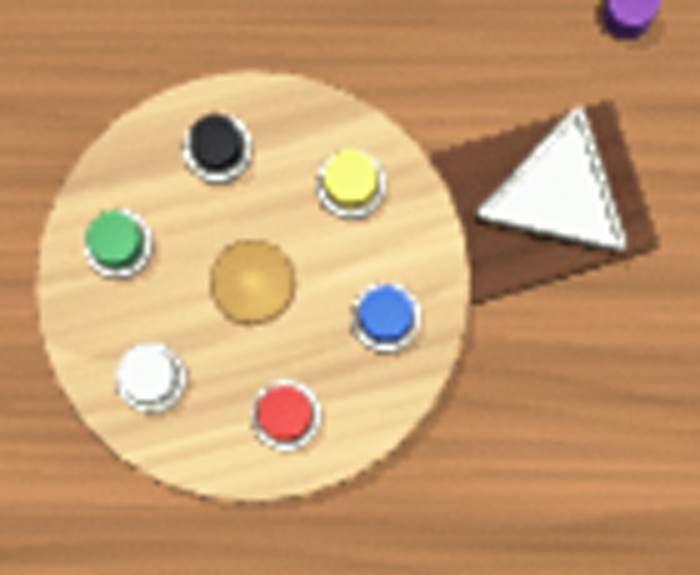

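The crop shows the red lid at crop (285,413), i.e. image (307,232.6). It is the only red lid on the wheel, with blue and white as its neighbours. The tray tip is at crop (477,215), i.e. image (345.4,193).

```bash
python3 - <<'E'
from h import *
p=optics.capture("top")
L=dict(red=(285,413),blue=(386,312),yellow=(350,178),black=(215,142),green=(115,238),white=(149,373))
W={k:ray(p,250+(a-2)/5,150+(b-2)/5,.081) for k,(a,b) in L.items()}
c=np.mean(list(W.values()),0); print("axis",c)
print("disc",ray(p,250+251/5,150+283/5,.037))
for k,w in W.items(): d=w-c; print(k,np.hypot(*d[:2]).round(4),np.degrees(np.arctan2(d[1],d[0])).round(1))
t=ray(p,250+475/5,150+213/5,.043); d=t-c; print("tip",t,np.hypot(*d[:2]),np.degrees(np.arctan2(d[1],d[0])))
hsv=cv2.cvtColor(p["color"],cv2.COLOR_RGB2HSV); print(hsv[232,307],hsv[186,320],hsv[212,327],hsv[197,273],hsv[178,293])
E
```

```text
axis [0.5696468  0.04572496 0.081     ]
disc [0.56891893 0.04606585 0.037     ]
red 0.0948 -165.2
blue 0.0939 -104.9
yellow 0.0937 -45.0
black 0.0937 15.2
green 0.0939 74.7
white 0.0931 134.8
tip [ 0.61730001 -0.10758016  0.043     ] 0.16054060889347854 -72.73271948705569
[  1 163 240] [ 31 118 251] [109 161 231] [ 68 121 201] [105   9  55]
```

```bash
python3 - <<'E'
from h import *
p=optics.capture("scene"); im=p["color"][:,:,::-1].copy()
c=np.array([.5695,.046]); P=lambda a,r,z:[c[0]+r*np.cos(np.radians(a)),c[1]+r*np.sin(np.radians(a)),z]
u0,v0=230,150;S=4
im=cv2.resize(im[v0:v0+140,u0:u0+190],None,fx=S,fy=S,interpolation=cv2.INTER_CUBIC)
def dot(X,col):
    u,v=px(p,X); cv2.circle(im,(int((u-u0+.5)*S),int((v-v0+.5)*S)),3,col,-1)
for a in range(-165,180,60): dot(P(a,.095,.081),(255,0,255))
for r in (0,.05,.119,.15): dot(P(-73,r,.037),(0,255,0))
dot(P(-73,.164,.043),(0,0,255)); dot(P(165,.135,.037),(255,255,0)); dot(P(165,.15,.037),(255,255,0))
cv2.imwrite("pics/ov.png",im)
E
```

```text
(no output)
```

View pics/ov.png

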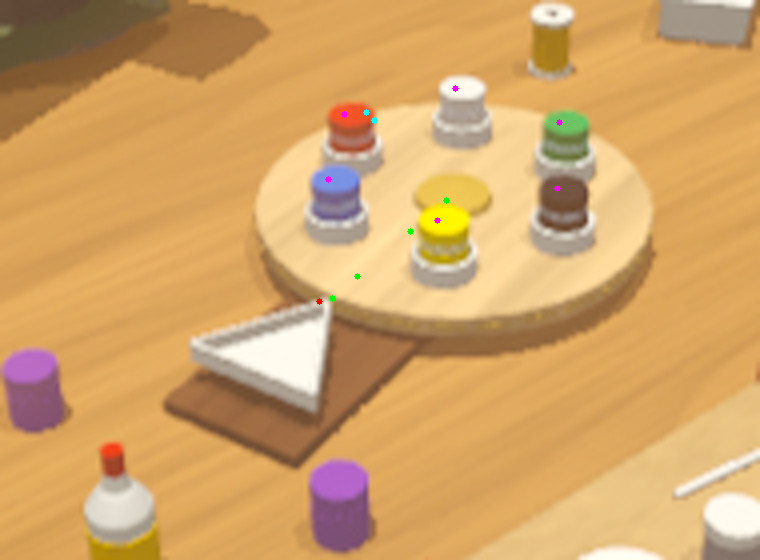

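The overlay has the magenta lid points and the red tip point about 8 px of crop (about 4 mm) to the left of the lids and tip. The angles agree, so I take the axis as (0.571,0.048), the tip at -73° and the red lid at -165°. I'll spin clockwise by pushing the white pot's holder from the gap at 165°.

Emit:
{"fn": "step_arm", "kwargs": {"increments": [[[0,0,0],[1.0,-1.1,0],0],[[0,0,0],[2.3,-2.5,0],0],[[0,0,0],[2.3,-2.5,0],0],[[0,0,0],[2.3,-2.5,0],0],[[0,0,0],[2.3,-2.5,0],0],[[0,0,0],[2.3,-2.5,0],0],[[0,0,0],[2.3,-2.5,0],0],[[0,0,0],[2.3,-2.5,0],0]], "squeeze": 10}}

```text
time: 2.32
position: [0.3517, -0.3462, 0.1781]
ee_rot: [3.066, 0.681, 0.0]
force: [0.8, 0.4, 0.1]
width: 0.0473
finger_force: 0.0
```

Emit:
{"fn": "step_arm", "kwargs": {"increments": [[[0,0,0],[2.3,-2.5,0],0],[[0,0,0],[2.3,-2.5,0],0],[[0,0,0],[2.3,-2.5,0],0],[[0,0,0],[2.3,-2.5,0],0],[[0,0,0],[2.3,-2.5,0],0],[[0,0,0],[2.3,-2.5,0],0],[[0,0,0],[2.3,-2.5,0],0],[[0,0,0],[2.3,-2.5,0],0]]}}

```text
time: 2.98
position: [0.4337, -0.087, 0.1783]
ee_rot: [3.066, 0.682, 0.001]
force: [-0.8, 0.3, 0.1]
width: 0.0007
finger_force: 0.0
```

Emit:
{"fn": "step_arm", "kwargs": {"increments": [[[0,0,0],[2.3,-2.5,0],0],[[0,0,-0.125],[0,0,0],0],[[0,0,-0.125],[0,0,0],0],[[0,0,-0.125],[0,0,0],0],[[0,0,-0.125],[0,0,0],0],[[0,0,-0.125],[0,0,0],0],[[0,0,-0.122],[0,0,0],0],[[0,0,-0.122],[0,0,0],0]]}}

```text
time: 3.65
position: [0.4437, -0.0561, 0.1781]
ee_rot: [2.488, 1.917, 0.0]
force: [0.6, -0.1, -0.4]
width: 0.0004
finger_force: 0.0
```

Emit:
{"fn": "step_arm", "kwargs": {"increments": [[[0,0,0],[2.7,0.1,0],0],[[0,0,0],[2.7,0,0],0],[[0,0,0],[2.7,0,0],0],[[0,0,0],[2.7,0,0],0],[[0,0,0],[2.5,0,2.0],0],[[0,0,0],[0,0,3.0],0],[[0,0,0],[0,0,3.0],0],[[0,0,0],[0,0,0],0]]}}

```text
time: 4.32
position: [0.4745, 0.0722, 0.0917]
ee_rot: [-2.488, -1.907, 0.015]
force: [-1.1, -0.8, -0.9]
width: 0.0004
finger_force: 0.0
```

```bash
python3 - <<'E'
from h import *
s=env.sense(); print(s["position"])
p=optics.capture("scene"); im=p["color"][130:230,270:420,::-1]; 
q=optics.capture("top"); im2=q["color"][150:265,250:390,::-1]
a=cv2.resize(im,(750,500),interpolation=cv2.INTER_CUBIC)[:,120:560]; b=cv2.resize(im2,(560,460),interpolation=cv2.INTER_CUBIC)[:,:360]
cv2.imwrite("pics/gap.png",np.hstack([a,cv2.copyMakeBorder(b,0,40,0,0,0)]))
E
```

```text
[0.47451221 0.07224688 0.09165377]
```

View pics/gap.png

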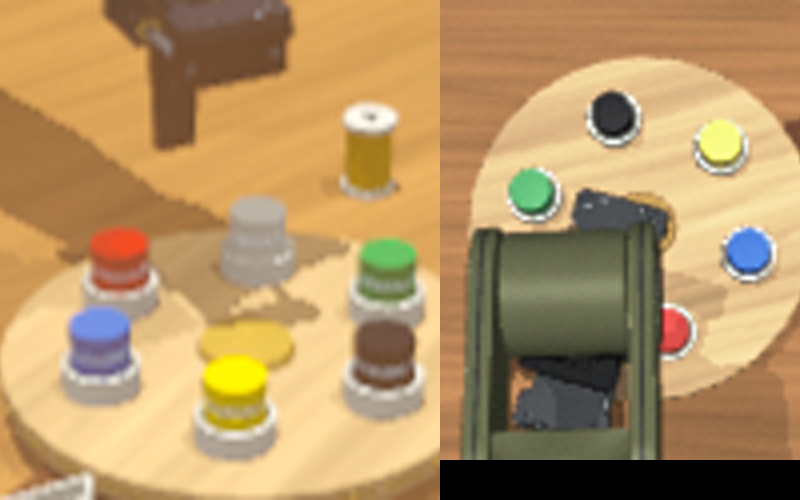

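The left crop shows the finger tip at about scene (328,159), hanging in the gap between the red and white pots. I check that against the calibration.

```bash
python3 - <<'E'
from h import *
p=optics.capture("scene"); s=env.sense(); print(s["position"],s["ee_rot"],px(p,s["position"]))
E
```

```text
[0.4799438  0.07181609 0.09919267] [2.49424468e+00 1.90897929e+00 1.52246441e-03] (np.float64(328.5917298491523), np.float64(168.08889511319416))
```

```bash
python3 - <<'E'
from h import *
p=optics.capture("scene"); s=env.sense(); X=s["position"]; u,v=px(p,X); print(X,u,v)
S=8;u0,v0=285,120
im=cv2.resize(p["color"][v0:v0+75,u0:u0+100,::-1],None,fx=S,fy=S,interpolation=cv2.INTER_CUBIC)
for dz in (0,.019,.078):
    u,v=px(p,X+[0,0,dz]); cv2.circle(im,(int((u-u0+.5)*S),int((v-v0+.5)*S)),4,(255,0,255),-1)
cv2.imwrite("pics/tip.png",im)
E
```

```text
[0.4807516  0.07177008 0.1001811 ] 328.74200828817624 167.90603231053143
```

View pics/tip.png

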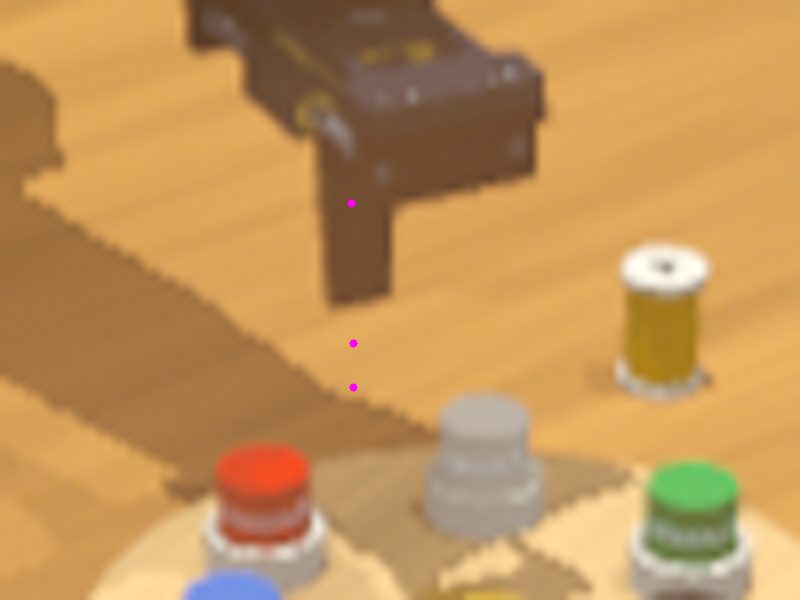

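The finger visible at crop (360,300) ends about 11 px above the projected TCP. I check the same thing in the first picture, with the gripper open.

```bash
python3 - <<'E'
from h import *
from scipy.spatial.transform import Rotation as Ro
p=optics.capture("scene"); s=env.sense(); print(s["position"],s["ee_rot"],s["q"])
img=cv2.imread("pics/scene0.png"); S=6;u0,v0=0,100
im=cv2.resize(img[v0:v0+100,u0:u0+130],None,fx=S,fy=S,interpolation=cv2.INTER_CUBIC)
X=np.array([.275,-.588,.177]); R=Ro.from_rotvec([-3.065,-.682,0]).as_matrix()
for y in(-.0535,.0535):
  for z,c in((0,(255,0,255)),(-.019,(0,255,0)),(-.078,(255,255,0))):
    u,v=px(p,X+R@[0,y,z]); cv2.circle(im,(int((u-u0+.5)*S),int((v-v0+.5)*S)),4,c,-1)
cv2.imwrite("pics/tip0.png",im)
E
```

```text
[0.48108427 0.07171784 0.10057208] [2.49322617 1.90752458 0.00542469] [ 3.75106960e-02 -1.87791390e-01  2.08757810e+00  8.30735357e-05
  1.23762840e+00  3.02111106e-01]
```

View pics/tip0.png

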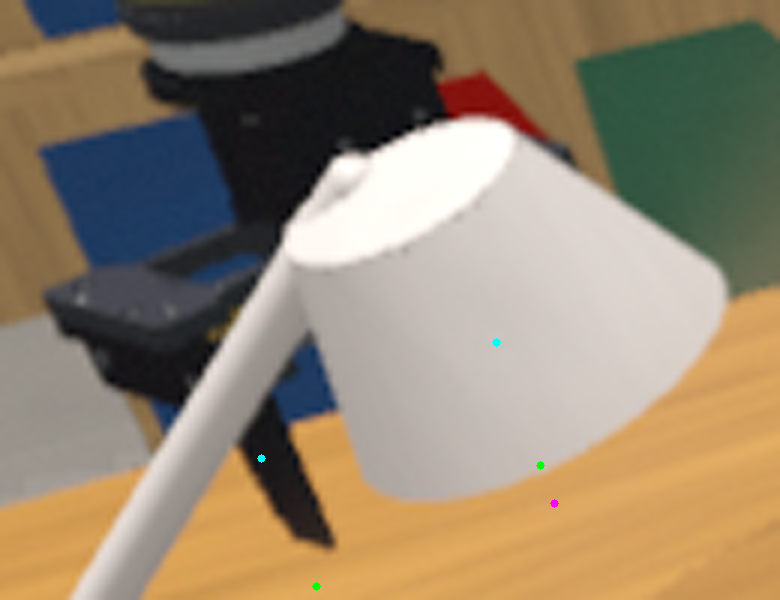

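The offset is the same there: the fingertip is at crop (333,545), while the projected TCP falls near (330,625). So the visible tips end about 37 mm short of the stated TCP, and I won't trust either figure. I'll probe the real contact height on the resting rim, gently and far from the tip, since braking depends on it.

Emit:
{"fn": "step_arm", "kwargs": {"increments": [[[0,0,0],[0,-1.4,0],0],[[0,0,0],[0,-1.5,0],0],[[0,0,0],[0,-1.5,0.5],0],[[0,0,0],[0,0,1.5],0],[[0,0,0],[0,0,1.5],0],[[0,0,0],[0,0,1.0],0],[[0,0,0],[0,0,0.5],0],[[0,0,0],[0,0,0],0]]}}

```text
time: 5.23
position: [0.4367, 0.0832, 0.0478]
ee_rot: [-2.495, -1.909, 0.001]
force: [0.1, -0.6, -0.0]
width: 0.0005
finger_force: 0.0
```

Emit:
{"fn": "step_arm", "kwargs": {"increments": [[[0,0,0],[0,0,0],0],[[0,0,0],[0,0,0],0],[[0,0,0],[0,0,0],0]]}}

```text
time: 5.48
position: [0.4378, 0.0834, 0.049]
ee_rot: [2.494, 1.909, 0.002]
force: [-0.7, -0.3, -0.4]
width: 0.0003
finger_force: 0.0
```

Emit:
{"fn": "step_arm", "kwargs": {"increments": [[[0,0,0],[0,0,0.2],0],[[0,0,0],[0,0,0.2],0],[[0,0,0],[0,0,0.2],0],[[0,0,0],[0,0,0.2],0],[[0,0,0],[0,0,0],0]]}}

```text
time: 5.9
position: [0.4364, 0.0834, 0.0393]
ee_rot: [-2.494, -1.909, 0.001]
force: [-0.5, 0.1, -1.4]
width: 0.0006
finger_force: 0.0
```

Emit:
{"fn": "step_arm", "kwargs": {"increments": [[[0,0,0],[0,0,0.15],0],[[0,0,0],[0,0,0.15],0],[[0,0,0],[0,0,0.15],0],[[0,0,0],[0,0,0],0]]}}

```text
time: 6.23
position: [0.4366, 0.0834, 0.0351]
ee_rot: [-2.494, -1.91, 0.001]
force: [-0.5, -0.9, -0.6]
width: 0.0007
finger_force: 0.0
```

Emit:
{"fn": "step_arm", "kwargs": {"increments": [[[0,0,0],[0,0,0.2],0],[[0,0,0],[0,0,0.2],0],[[0,0,0],[0,0,0.2],0],[[0,0,0],[0,0,0],0]]}}

```text
time: 6.57
position: [0.4364, 0.0834, 0.0289]
ee_rot: [-2.494, -1.909, 0.001]
force: [0.0, 0.2, 0.3]
width: 0.0004
finger_force: 0.0
```

```bash
python3 - <<'E'
from h import *
p=optics.capture("scene"); s=env.sense(); X=s["position"]; print(X,s["force"])
S=8;u0,v0=285,125
im=cv2.resize(p["color"][v0:v0+75,u0:u0+100,::-1],None,fx=S,fy=S,interpolation=cv2.INTER_CUBIC)
cv2.imwrite("pics/rim.png",im)
E
```

```text
[0.43652123 0.08338745 0.02907421] [-0.25240671  0.3152452   0.29360227]
```

View pics/rim.png

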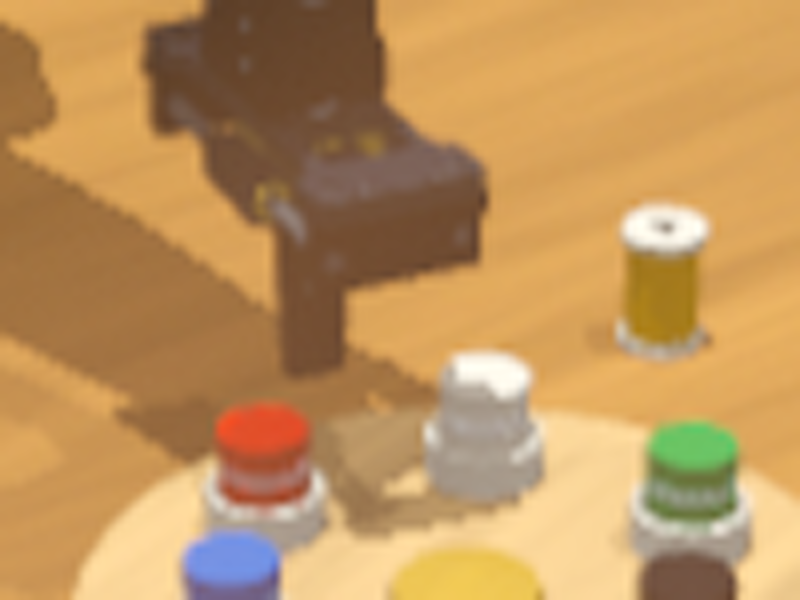

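The fingertip at crop (313,372) is still clearly above the rim, whose edge is near y≈415, and there is no contact force. I check whether the offset is vertical or horizontal using the top picture taken at the gap, where the inner end of the gripper body showed at about (295,198).

```bash
python3 - <<'E'
from h import *
p=optics.capture("top"); 
for z in (.17,.21,.25): print(z,px(p,[.476+.087,.072-.023,z]))
print(p["color"].shape)
q=optics.capture("scene")
T=[313/8+285,372/8+125]
print("tip px",T)
for z in(.04,.05,.06,.07): print(z, px(q,[.4365,.0834,z]))
for a in np.arange(-.06,.01,.02): print(a, px(q,[.4365+a*.75,.0834-a*.65,.029]))
E
```

```text
0.17 (np.float64(296.9520205317625), np.float64(202.9438123720003))
0.21 (np.float64(296.14362359371734), np.float64(201.11664329950855))
0.25 (np.float64(295.2839594982045), np.float64(199.17359827530186))
(400, 640, 3)
tip px [324.125, 171.5]
0.04 (np.float64(323.07330619596127), np.float64(178.21862057352268))
0.05 (np.float64(323.01256309815477), np.float64(175.53664724263666))
0.06 (np.float64(322.9513519230429), np.float64(172.83400702291485))
0.07 (np.float64(322.88966723929764), np.float64(170.11046010642337))
-0.06 (np.float64(323.739201256294), np.float64(172.32035415975423))
-0.039999999999999994 (np.float64(323.54386676935314), np.float64(175.1952091516086))
-0.01999999999999999 (np.float64(323.344048201397), np.float64(178.13605905758462))
1.3877787807814457e-17 (np.float64(323.13958935535845), np.float64(181.14520272375563))
```

The top picture agrees horizontally, so the offset is vertical: the real fingertips are about 36 mm above the reported TCP, and rim contact is expected near TCP z ≈ 0.00. I go on probing.

Emit:
{"fn": "step_arm", "kwargs": {"increments": [[[0,0,0],[0,0,0.4],0],[[0,0,0],[0,0,0.5],0],[[0,0,0],[0,0,0.4],0],[[0,0,0],[0,0,0.2],0],[[0,0,0],[0,0,0],0],[[0,0,0],[0,0,0],0]]}}

```text
time: 7.22
position: [0.4366, 0.0834, 0.0141]
ee_rot: [-2.494, -1.909, 0.001]
force: [0.4, 0.1, -0.2]
width: 0.0006
finger_force: 0.0
```

Emit:
{"fn": "step_arm", "kwargs": {"increments": [[[0,0,0],[0,0,0.15],0],[[0,0,0],[0,0,0.15],0],[[0,0,0],[0,0,0.1],0],[[0,0,0],[0,0,0],0]]}}

```text
time: 7.55
position: [0.4367, 0.0834, 0.0103]
ee_rot: [-2.494, -1.91, 0.0]
force: [-0.1, 0.3, 0.1]
width: 0.0006
finger_force: 0.0
```

Emit:
{"fn": "step_arm", "kwargs": {"increments": [[[0,0,0],[0,0,0.15],0],[[0,0,0],[0,0,0.15],0],[[0,0,0],[0,0,0.1],0],[[0,0,0],[0,0,0],0]]}}

```text
time: 7.88
position: [0.4366, 0.0834, 0.0061]
ee_rot: [-2.494, -1.91, 0.001]
force: [-0.1, 0.0, -0.0]
width: 0.0008
finger_force: 0.0
```

Emit:
{"fn": "step_arm", "kwargs": {"increments": [[[0,0,0],[0,0,0.1],0],[[0,0,0],[0,0,0.1],0],[[0,0,0],[0,0,0],0]]}}

```text
time: 8.13
position: [0.4366, 0.0834, 0.0042]
ee_rot: [-2.494, -1.91, 0.001]
force: [0.4, 0.2, -0.6]
width: 0.0011
finger_force: 0.0
```

Emit:
{"fn": "step_arm", "kwargs": {"increments": [[[0,0,0],[0,0,0.1],0],[[0,0,0],[0,0,0.1],0],[[0,0,0],[0,0,0],0]]}}

```text
time: 8.38
position: [0.4367, 0.0834, 0.0022]
ee_rot: [-2.494, -1.91, 0.0]
force: [0.4, -0.1, 0.7]
width: 0.0004
finger_force: 0.0
```

Emit:
{"fn": "step_arm", "kwargs": {"increments": [[[0,0,0],[0,0,0.1],0],[[0,0,0],[0,0,0],0]]}}

```text
time: 8.55
position: [0.4367, 0.0834, 0.0013]
ee_rot: [-2.494, -1.91, 0.0]
force: [0.6, 0.3, -0.4]
width: 0.0002
finger_force: 0.0
```

Emit:
{"fn": "step_arm", "kwargs": {"increments": [[[0,0,0],[0,0,0.1],0],[[0,0,0],[0,0,0],0]]}}

```text
time: 8.72
position: [0.437, 0.0834, 0.0006]
ee_rot: [2.494, 1.91, 0.0]
force: [-0.8, -0.1, 1.0]
width: 0.0006
finger_force: 0.1
```

Emit:
{"fn": "step_arm", "kwargs": {"increments": [[[0,0,0],[0,0,0.1],0],[[0,0,0],[0,0,0],0]]}}

```text
time: 8.88
position: [0.4371, 0.0837, 0.0005]
ee_rot: [-2.494, -1.909, -0.0]
force: [-3.2, 0.7, 7.2]
width: 0.0005
finger_force: 3.8
```

Contact is at reported TCP z = 0.0005: 7 N with about 1 mm of command below it, so the real tip is 36.5 mm above the reported TCP. I lift 9 mm and slide into the gap.

Emit:
{"fn": "step_arm", "kwargs": {"increments": [[[0,0,0],[0,0,-0.3],0],[[0,0,0],[0,0.3,-0.6],0],[[0,0,0],[0,1.0,0],0],[[0,0,0],[0,1.2,0],0],[[0,0,0],[0,1.2,0],0],[[0,0,0],[0,0.6,0],0],[[0,0,0],[0,0,0],0],[[0,0,0],[0,0,0],0]]}}

```text
time: 9.55
position: [0.4785, 0.072, 0.0083]
ee_rot: [-2.495, -1.909, 0.001]
force: [-0.7, -0.2, -0.5]
width: 0.0004
finger_force: 0.0
```

```bash
python3 - <<'E'
from h import *
s=env.sense(); d=s["position"][:2]-[.571,.048]; print(s["time"],s["position"],s["ee_rot"],s["force"],np.hypot(*d),np.degrees(np.arctan2(d[1],d[0])))
for n in("scene","top"):
    p=optics.capture(n); c=(p["color"][130:230,270:400] if n=="scene" else p["color"][155:255,255:385])[:,:,::-1]
    im=cv2.resize(c,(520,400),interpolation=cv2.INTER_CUBIC)[:,:395]
    out=im if n=="scene" else np.hstack([out,im])
cv2.imwrite("pics/ready.png",out)
E
```

```text
9.55 [0.47846461 0.07202514 0.00825676] [-2.49452822e+00 -1.90898162e+00  8.33362191e-04] [-0.65202448 -0.24914299 -0.53941124] 0.09560337558952194 165.4455371096303
```

View pics/ready.png

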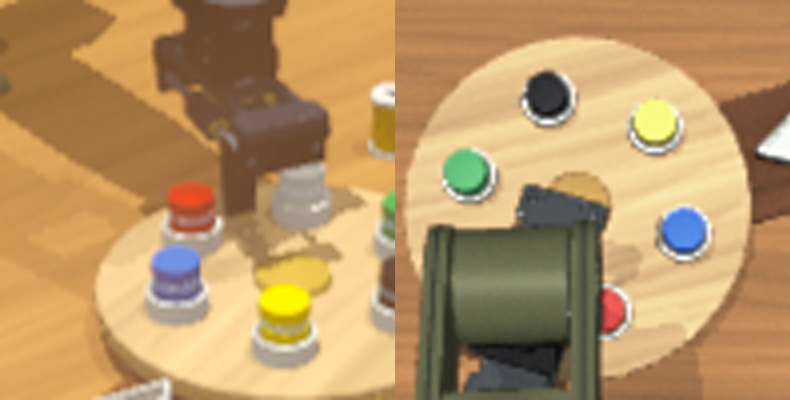

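The left crop shows the finger down in the gap between the red and white pots, and the right crop shows the wheel unmoved. Now I flick along the arc and retreat outwards and up.

Emit:
{"fn": "step_arm", "kwargs": {"increments": [[[0,0,0.03],[0.3,0,0],0],[[0,0,0.05],[0.5,0.01,0],0],[[0,0,0.07],[0.67,0.02,0],0],[[0,0,0.09],[0.86,0.04,0],0],[[0,0,0.1],[0.95,0.05,0],0],[[0,0,0.1],[0.95,0.05,0],0],[[0,0,0.1],[0.95,0.05,0],0],[[0,0,0.05],[0.6,-2.2,-0.8],0]]}}

```text
time: 10.32
position: [0.4939, 0.1356, 0.0157]
ee_rot: [2.945, 1.093, -0.001]
force: [0.2, 0.5, 0.7]
width: 0.0004
finger_force: 0.0
```

Emit:
{"fn": "step_arm", "kwargs": {"increments": [[[0,0,0],[0.2,-2.8,-1.5],0],[[0,0,0],[0,-1.2,-1.5],0],[[0,0,0],[0,0,0],0]]}}

```text
time: 10.57
position: [0.4689, 0.1699, 0.0491]
ee_rot: [-2.94, -1.106, -0.007]
force: [1.1, 0.7, 0.3]
width: 0.0004
finger_force: 0.0
```

```bash
cat >> h.py <<'E'
C=np.array([.5697,.0457])
HS=dict(red=((0,120,90),(8,255,255)),blue=((105,120,60),(125,255,255)),yellow=((28,80,120),(34,255,255)),green=((55,80,40),(85,255,255)))
OFF=dict(red=0,blue=60.2,yellow=120,green=240)   # pot angle minus red's
def wheel(p):
    m=np.zeros((400,640),np.uint8); cv2.circle(m,(300,206),40,255,-1)
    hsv=cv2.cvtColor(p["color"],cv2.COLOR_RGB2HSV); out={}
    for k,(lo,hi) in HS.items():
        mm=cv2.inRange(hsv,np.array(lo),np.array(hi))&m
        n,l,st,c=cv2.connectedComponentsWithStats(mm)
        if n<2: continue
        i=1+np.argmax(st[1:,4]); d=ray(p,*c[i],.081)[:2]-C; r=np.hypot(*d)
        if st[i,4]>25 and .085<r<.103: out[k]=(int(st[i,4]),round(float(r),3),round(float((np.degrees(np.arctan2(d[1],d[0]))-OFF[k])%360),1))
    return out
E
python3 - <<'E'
from h import *
s=env.sense(); print(s["position"],s["force"])
for i in range(6):
    s=env.sense(); p=optics.capture("top"); print(round(float(s["time"]),3),wheel(p))
cv2.imwrite("pics/w1.png",p["color"][:,:,::-1])
E
```

```text
[0.4688792  0.16986619 0.04905833] [1.09283768 0.67426727 0.33837809]
10.567 {'red': (77, 0.096, 149.7), 'blue': (83, 0.094, 148.1), 'yellow': (89, 0.093, 148.6), 'green': (87, 0.093, 148.8)}
10.617 {'red': (65, 0.096, 148.2), 'blue': (85, 0.095, 144.7), 'yellow': (88, 0.094, 145.5), 'green': (90, 0.093, 145.7)}
10.667 {'red': (44, 0.098, 146.3), 'blue': (85, 0.094, 141.0), 'yellow': (89, 0.093, 141.8), 'green': (90, 0.093, 142.0)}
10.717 {'red': (26, 0.099, 144.5), 'blue': (83, 0.094, 138.1), 'yellow': (87, 0.094, 138.3), 'green': (90, 0.093, 138.8)}
10.767 {'blue': (86, 0.095, 134.6), 'yellow': (85, 0.094, 135.5), 'green': (88, 0.094, 135.3)}
10.817 {'blue': (82, 0.095, 131.4), 'yellow': (88, 0.093, 131.8), 'green': (90, 0.093, 131.9)}
```

The wheel coasts at about 67°/s (1.17 rad/s) clockwise, with red at 131.8° at t=10.82; it needs 204.6° more. I go to hover about 4 mm above the rim.

Emit:
{"fn": "step_arm", "kwargs": {"increments": [[[0,0,0],[0,0.6,0.5],0],[[0,0,0],[0,0.9,1.2],0],[[0,0,0],[0,0.6,1.2],0],[[0,0,0],[0,0,0.8],0],[[0,0,0],[0,0,0.3],0],[[0,0,0],[0,0,0],0],[[0,0,0],[0,0,0],0]]}}

```text
time: 11.45
position: [0.482, 0.1519, 0.0059]
ee_rot: [-2.942, -1.102, 0.002]
force: [0.2, 0.1, 0.2]
width: 0.0005
finger_force: 0.0
```

```bash
python3 - <<'E'
from h import *
s=env.sense(); d=s["position"][:2]-[.571,.048]; print(s["position"],s["ee_rot"],np.hypot(*d),s["force"])
for i in range(4):
    s=env.sense(); p=optics.capture("top"); print(round(float(s["time"]),3),wheel(p))
print(env.sense()["position"])
E
```

```text
[0.48203108 0.15189529 0.00589258] [-2.94179166e+00 -1.10177791e+00  1.72769276e-03] 0.136783405988546 [0.20196069 0.10138107 0.15048733]
11.45 {'red': (58, 0.096, 87.6), 'blue': (76, 0.095, 92.0), 'yellow': (93, 0.094, 91.0), 'green': (88, 0.093, 90.9)}
11.5 {'red': (70, 0.096, 85.9), 'blue': (64, 0.096, 90.1), 'yellow': (90, 0.093, 87.6), 'green': (89, 0.093, 88.1)}
11.55 {'red': (86, 0.095, 84.1), 'blue': (52, 0.096, 88.7), 'yellow': (91, 0.094, 84.7), 'green': (90, 0.093, 85.3)}
11.6 {'red': (90, 0.094, 82.1), 'blue': (39, 0.097, 86.9), 'yellow': (90, 0.094, 81.8), 'green': (88, 0.094, 81.9)}
[0.4828874  0.15223816 0.00714529]
```

Emit:
{"fn": "step_arm", "kwargs": {"increments": [[[0,0,0],[0,0,0],0],[[0,0,0],[0,0,0.1],0],[[0,0,0],[0,0,0.1],0],[[0,0,0],[0,0,0],0],[[0,0,0],[0,0,0],0],[[0,0,0],[0,0,0],0],[[0,0,0],[0,0,0],0],[[0,0,0],[0,0,0],0]]}}

```text
time: 12.32
position: [0.4824, 0.152, 0.0045]
ee_rot: [-2.942, -1.102, 0.0]
force: [-0.8, -0.0, 0.3]
width: 0.0006
finger_force: 0.0
```

Emit:
{"fn": "step_arm", "kwargs": {"increments": [[[0,0,0],[0,0,0],0],[[0,0,0],[0,0,0],0],[[0,0,0],[0,0,0],0],[[0,0,0],[0,0,0],0],[[0,0,0],[0,0,0],0],[[0,0,0],[0,0,0],0],[[0,0,0],[0,0,0],0]]}}

```text
time: 12.9
position: [0.4824, 0.152, 0.0045]
ee_rot: [-2.942, -1.102, -0.0]
force: [0.7, 1.0, -0.5]
width: 0.0004
finger_force: 0.0
```

```bash
python3 - <<'E'
from h import *
print(env.sense()["position"])
T=[];A=[]
for i in range(6):
    s=env.sense(); p=optics.capture("top"); w=wheel(p); a=[v[2] for v in w.values() if v[0]>75]
    a=[(x+180)%360-180 for x in a]; print(round(float(s["time"]),3),w); T.append(s["time"]);A.append(np.median(a))
f=np.polyfit(T,A,1); t=env.sense()["time"]; print("now",t,"ang",np.polyval(f,t),"vel",f[0],env.sense()["position"])
print("t to -72.8:",(np.polyval(f,t)+72.8)/-f[0])
E
```

```text
[0.48238863 0.15197468 0.00448497]
12.9 {'red': (95, 0.094, 10.9), 'blue': (89, 0.095, 10.5), 'green': (86, 0.094, 9.8)}
12.95 {'red': (93, 0.095, 8.0), 'blue': (87, 0.094, 7.9), 'green': (87, 0.094, 7.4)}
13.0 {'red': (94, 0.094, 5.7), 'blue': (93, 0.094, 5.5), 'green': (87, 0.094, 4.9)}
13.05 {'red': (91, 0.094, 3.0), 'blue': (88, 0.094, 3.1), 'green': (87, 0.094, 2.4)}
13.1 {'red': (92, 0.094, 0.8), 'blue': (91, 0.094, 0.6), 'green': (91, 0.094, 359.9)}
13.15 {'red': (94, 0.094, 358.3), 'blue': (89, 0.094, 358.3), 'green': (85, 0.094, 357.7)}
now 13.2 ang -4.240000000000009 vel -48.799999999999436 [0.48240582 0.15196171 0.00446863]
t to -72.8: 1.4049180327869013
```

Emit:
{"fn": "step_arm", "kwargs": {"increments": [[[0,0,0],[0,0,0],0],[[0,0,0],[0,0,0],0],[[0,0,0],[0,0,0],0],[[0,0,0],[0,0,0],0],[[0,0,0],[0,0,0],0],[[0,0,0],[0,0,0],0],[[0,0,0],[0,0,0],0],[[0,0,0],[0,0,0],0]]}}

```text
time: 13.87
position: [0.4824, 0.1519, 0.0044]
ee_rot: [2.942, 1.102, -0.0]
force: [0.1, 0.4, 0.2]
width: 0.0001
finger_force: 0.0
```

Emit:
{"fn": "step_arm", "kwargs": {"increments": [[[0,0,0],[0,0,0],0],[[0,0,0],[0,0,0],0]]}}

```text
time: 14.03
position: [0.4824, 0.152, 0.0045]
ee_rot: [-2.942, -1.102, -0.0]
force: [0.8, 0.4, 0.3]
width: 0.0006
finger_force: 0.0
```

```bash
python3 - <<'E'
from h import *
T=[];A=[]
for i in range(5):
    s=env.sense(); p=optics.capture("top"); w=wheel(p); a=[v[2] for v in w.values() if v[0]>75]
    a=[(x+180)%360-180 for x in a]; print(round(float(s["time"]),3),w); T.append(s["time"]);A.append(np.median(a))
f=np.polyfit(T,A,1); t=env.sense()["time"]; print("now",t,"ang",np.polyval(f,t),"vel",f[0],env.sense()["position"])
print("t to -72.8:",(np.polyval(f,t)+72.8)/-f[0])
E
```

```text
14.033 {'red': (91, 0.094, 317.9), 'blue': (86, 0.093, 317.6), 'yellow': (88, 0.096, 317.8), 'green': (87, 0.095, 317.3)}
14.083 {'red': (90, 0.093, 315.4), 'blue': (87, 0.094, 315.5), 'yellow': (86, 0.096, 315.7), 'green': (86, 0.095, 315.0)}
14.133 {'red': (94, 0.094, 313.2), 'blue': (87, 0.094, 313.6), 'yellow': (87, 0.095, 313.4), 'green': (87, 0.095, 313.1)}
14.183 {'red': (93, 0.093, 311.8), 'blue': (88, 0.093, 311.4), 'yellow': (87, 0.096, 311.4), 'green': (83, 0.094, 311.2)}
14.233 {'red': (92, 0.094, 309.3), 'blue': (86, 0.093, 309.1), 'yellow': (88, 0.096, 309.8), 'green': (87, 0.095, 309.0)}
now 14.2833 ang -52.905000000000314 vel -42.099999999998644 [0.4824147  0.1519527  0.00446133]
t to -72.8: 0.4725653206650908
```

At 14.283 s red is at -52.9°, moving at about 41°/s, so it reaches the tip in about 0.5 s. I wait 3 rows, then touch down.

Emit:
{"fn": "step_arm", "kwargs": {"increments": [[[0,0,0],[0,0,0],0],[[0,0,0],[0,0,0],0],[[0,0,0],[0,0,0],0],[[0,0,0],[0,0,0.17],0],[[0,0,0],[0,0,0.17],0],[[0,0,0],[0,0,0.17],0],[[0,0,0],[0,0,0.02],0],[[0,0,0],[0,0,0],0]]}}

```text
time: 14.95
position: [0.4834, 0.1527, 0.0005]
ee_rot: [-2.941, -1.101, -0.003]
force: [-1.8, 2.1, 5.7]
width: 0.0003
finger_force: 3.3
```

```bash
python3 - <<'E'
from h import *
for i in range(3):
    s=env.sense(); p=optics.capture("top"); print(round(float(s["time"]),3),wheel(p),s["force"],s["position"][2])
E
```

```text
14.95 {'red': (88, 0.094, 288.9), 'blue': (84, 0.093, 289.6), 'yellow': (85, 0.096, 289.7), 'green': (87, 0.095, 289.7)} [-1.78441136  2.13135223  5.6763021 ] 0.0005213835208633388
15.0 {'red': (88, 0.094, 288.9), 'blue': (84, 0.093, 289.7), 'yellow': (85, 0.095, 289.8), 'green': (87, 0.095, 289.7)} [-1.51662204  1.7947229   7.25370884] 0.0005348303444322328
15.05 {'red': (89, 0.093, 288.9), 'blue': (84, 0.093, 289.7), 'yellow': (87, 0.096, 289.8), 'green': (88, 0.095, 289.6)} [-2.09486584  1.07932551  7.02599147] 0.0005604084657317016
```

The wheel stands at about 289.5° (-70.5°), 2° from the tip line. I hold a moment longer, then lift straight up and away.

Emit:
{"fn": "step_arm", "kwargs": {"increments": [[[0,0,0],[0,0,0],0],[[0,0,0],[0,0,0],0],[[0,0,0],[0,0,0],0],[[0,0,0],[0,0,-0.2],0],[[0,0,0],[0,0,-0.5],0],[[0,0,0],[0,0,-1.5],0],[[0,0,0],[0,0,-2.5],0],[[0,0,0],[0,0,-2.5],0]]}}

```text
time: 15.77
position: [0.4811, 0.1516, 0.0708]
ee_rot: [-2.942, -1.102, 0.005]
force: [0.7, -0.1, 0.5]
width: 0.0003
finger_force: 0.0
```

Emit:
{"fn": "step_arm", "kwargs": {"increments": [[[0,0,0],[0,-2.0,-2.0],0],[[0,0,0],[0,-2.0,-1.0],0],[[0,0,0],[0,-1.0,0],0],[[0,0,0],[0,0,0],0],[[0,0,0],[0,0,0],0],[[0,0,0],[0,0,0],0]]}}

```text
time: 16.27
position: [0.4489, 0.189, 0.0996]
ee_rot: [2.942, 1.102, -0.004]
force: [-0.4, -0.3, -0.1]
width: 0.0006
finger_force: 0.0
```

```bash
python3 - <<'E'
from h import *
for i in range(3):
    s=env.sense(); p=optics.capture("top"); print(round(float(s["time"]),3),wheel(p),s["force"],s["position"])
q=optics.capture("scene")
cv2.imwrite("pics/end.png",np.hstack([cv2.resize(q["color"][150:290,230:420,::-1],(400,295)),cv2.resize(p["color"][150:265,250:390,::-1],(360,295))]))
E
```

```text
16.267 {'red': (90, 0.093, 291.9), 'blue': (87, 0.094, 292.1), 'yellow': (86, 0.095, 291.9), 'green': (91, 0.095, 291.7)} [-0.35247878 -0.2911785  -0.07664175] [0.44887069 0.18898281 0.0996182 ]
16.317 {'red': (90, 0.093, 291.9), 'blue': (87, 0.094, 292.1), 'yellow': (86, 0.095, 291.9), 'green': (89, 0.094, 291.8)} [ 0.00157066 -0.30720341  0.21434188] [0.44903943 0.18890606 0.09968797]
16.367 {'red': (90, 0.093, 291.9), 'blue': (87, 0.094, 292.1), 'yellow': (85, 0.095, 292.2), 'green': (89, 0.094, 291.8)} [0.59399948 0.84864443 0.16679573] [0.44918809 0.18892082 0.09985112]
```

View pics/end.png

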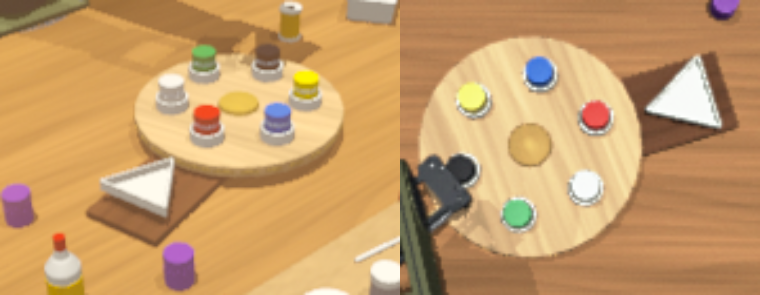

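The final picture shows the red lid at crop (596,117), on the line from the axis to the tray corner at (648,107). All pots are seated, and the wheel stands still at about 4.6° (7.6 mm) off the line, inside the 18 mm limit. I hand it in.

```bash
python3 -c "
from cell import order; print(order.close_job())"
```

```text
the job is handed in; nothing more can be done
None
```

Job handed in, verdict not reported: I flicked the carousel to about 1.17 rad/s, let it coast, and braked it once on the bare rim; the red pot stands about 8 mm off the tray-tip line (limit 18 mm), after the wheel crept about 2° as I lifted the finger, with all pots seated and nothing touched.

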